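# Stopper a crystal tube with the locking forceps

## Robot

A 6-joint arm with a two-finger parallel gripper is mounted at the origin on the work surface. World frame = base frame: x ahead of the robot, y to its left, z up, the work surface at z = 0. Lengths are in m, angles in rad, forces in N, time in s.
With the tool pointing down it reaches from about 0.35 to 0.8 m from the base axis. Payload 7.3 kg.
Tool frame: the origin (TCP) lies at the very end of the fingers, on their centre line; the grasp point (between the pads) lies 19 mm behind it; z points along the fingers, y is the direction in which the jaws open and shut (so a half turn about z gives the same grasp; the last joint's range is limited). The gripper opens to 85 mm and grips with 20 to 120 N. Pads are 22 mm wide; open, the fingers measure 114 mm over their backs; the gripper's body (76 mm by 85 mm) begins 54 mm behind the grasp point. The pads swing forward as they close: fully open they stand 13 mm farther back than shut.
Start: joints at [1.195, 0.342, 1.524, -0, 1.275, -0.146], TCP at [0.12, 0.511, 0.231] pointing down, gripper open.
Joint ranges: [-2.53, 2.53], [-0.77, 2.02], [0.04, 2.7], [-1, 4.14], [0.28, 2.66], [-3.11, 3.11]. Speed limits (rad/s): [2.57, 2.57, 3.14, 3.14, 3.14, 3.14].

## Interface

Orientations are given as [roll, pitch, yaw] about the fixed x, y, z axes, in that order (R = Rz(yaw) Ry(pitch) Rx(roll)).
In Python, from plant import manip, cams, find_in, cut_out, landmark_of gives the robot as it stands.
- The arm moves only by the tool play_rows, never from a script. Its argument "increments" is a list of rows, each a list of 6 numbers: the shift along the tool's x, y, z in mm, then the turn, a rotation vector about the tool's x, y, z in rad. In form: [[tx, ty, tz, ax, ay, az], ...]. A call has exactly 5 rows; each row shifts and turns the pose as measured when the row begins, along the tool's axes as they then stand; what a row does not reach is not made up. A row lasts 1/12 s, in which the tool goes at most 41.7 mm and 7.16 degrees, less where a joint would pass 70% of its speed; a pose out of reach is approached as far as the arm can. A call with a gripper value outside its range is refused whole. "jaw" is the opening, from 0 (shut) to 1 (fully open), set as the call begins (left out, the last holds). The fingers move at their own pace and stop on an object; "squeeze" is the grip in N (left out, the last holds). Time passes only in rows, so rows that do not move let the fingers close, or fill a call up. It gives the time, the measured TCP pose, the force and the opening at its end, in the units of the state.
- manip.get_state(): the state, without advancing time (a new reading comes with each control period).
- cams.capture(name): name is "side" or "top" or "wrist"; returns the picture (420x560x3 uint8, blue, green, red); there is no depth.
- cams.get_calibration(name): a dict with "camera_matrix" (3x3 intrinsics, pixels), "world_to_cam" (4x4, takes a point from world to camera coordinates); the wrist camera has in their place "hand_eye" (4x4, takes a point from camera to tool coordinates, whose origin is the TCP and whose axes are the flange's). Camera axes: x right, y down, z forward; pixel columns grow to the right and rows downward; lengths in m; the calibration is good to about 2 mm. The wrist camera is an equidistant fisheye: a pixel r from the principal point sees the ray r / f radians off the axis. A picture is of the moment at which its call begins: read the wrist's pose just before it. get_calibration takes no time and is no camera call.
- manip.sign_off(): hands the job in, once; it reports no verdict.
Trained networks look in the newest picture that a camera, given by its name, has taken for a name from the list of things; names that differ only in an ending like _2 or _b are one class to them, and where a whole thing is asked for, a point or a joint stands for the part that bears it (a point fixed in the world has none). Each returns a list of dicts, best first, with "conf" (0 to 1); they miss things now and then, are a little off and sometimes report something else, mostly with a low value. They report only what shows in the picture. A call takes as long as a camera call. They do not tell look-alikes from the thing itself.
- find_in(camera, label): "centre" ([x, y, z] in m, in the coordinates of the camera as it stood for that picture, good to about 4 mm: the middle of the surface that is visible of it).
- cut_out(camera, label): "region" (420x560 bool, what is visible of it).
- landmark_of(camera, label): "centre" ([x, y, z] in m, in the coordinates of the camera as it stood for that picture, good to about 4 mm: a listed point, or the origin of a listed thing).
The state is a dict: "time": time; "qpos": joint angles; "joint_velocities": joint speeds; "joint_efforts": joint torques, N m; "eef_pos": TCP position; "orientation": TCP orientation; "contact_force": force on the tool from outside, world axes, zero at the start; "moment": the same for the moment, N m; "width": finger opening in m.
Only numpy, scipy, OpenCV 4.12 (cv2) and the standard library are available. Lean on these libraries where they do the work, as an engineer would, in place of code of your own. Each camera call takes 0.05 s, during which the arm holds its last target. There are 200 camera calls.

## Task

The crystal in the glass specimen tube must be sealed: the tube lies between the jaws of the locking forceps on the stand, its stopper still standing out. Close the forceps by the free handle until the ratchet has clicked onto its second tooth and the stopper is fully home, but never as far as the third tooth, and let go so that the forceps stay locked by themselves. Then, with no more than a firm finger's press (under 25 N), push the free handle downwards off the teeth and outwards so that the jaws spring open, take the tube out and lay it gently in the enamel tray, leaving everything else where it is.

Things in the scene. Friction and masses are not known exactly. Their poses are not given: they have to be found in the camera images.
- stand: fixed bench stand (grey base plate 235 x 100 x 12 mm) carrying big steel locking forceps that lie flat, mid-plane at z = 75 mm. Origin: on the table straight below the hinge pin; z up. Stand x runs along the forceps: ringed handles to -x, jaws to +x. The handle on the -y side is fixed; the one on the +y side is free, turns about the pin and moves the jaw on the -y side
- fixed_ring (a point): centre of the fixed handle's finger ring (26 mm outside, 6 mm thick), at stand x -165, y -14, z 75 mm; it never moves, so pushing the free handle alone closes the forceps
- saddle (a point): where the tube's underside rests, below its middle, 64 mm above the table (stand x 80, y 5): two black saddles 46 mm apart along stand y, each 6 mm thick, cheeks 7 mm high. Between them 40 mm are clear down to the base plate, so fingers can straddle the tube from above, closing along stand x. Jaw arms pass along stand x, 38 mm or more to either side of the tube's middle
- handle: free handle, 8 mm steel bar, origin on the hinge pin. Pushing its ring to stand -y closes it: 2 to 10 N up to the second tooth, a bump at each tooth; with the stopper home about 2 N more per mm. A spring opens it with 2 to 5 N. It also bends down (stand -z): 5 N per mm at the ring. More than 25 N on it damages it
- teeth (a point): ratchet: three teeth on a bar of the free handle, 130 mm from the pin, catching under a springy nose of the fixed handle. Press the free ring straight down and the teeth come clear after 2.5 to 3 mm (12 to 15 N). Friction holds the ring under the finger: carry it outwards (stand +y) 10 mm or more while held down, else it may lock again as the finger lifts
- free_ring (a point): centre of the free handle's finger ring (26 mm outside, 14 mm hole, 6 mm thick: top 3 mm higher), the place to push. In the stand's frame x about -162 to -165 mm; y about +36 mm fully open, +21 locked on the first tooth, +14 locked on the second, +7 on the third (too far: cracks the tube)
- tube: glass specimen tube, 22 mm in diameter, 58 mm long without its stopper, 50 g, lying flat with a crystal inside. Origin: on its axis, at the middle of the glass (11 mm above what it lies on); its y axis runs along it, from the mouth (-y, towards the free jaw) to the bottom. It lies in the stand at stand x 80, y 5, z 75 mm
- stopper (a joint): how far the dark rubber stopper with the square 23 mm head has been pushed in: 0 to 1 mm at the start (head standing out 6 mm or so), 6 mm = fully home, head flat on the glass. On the first tooth it is only half in
- tray: fixed white enamel tray with blue rim, 240 x 170 mm (x, y), walls 22 mm high (rim at 24 mm) and 4 mm thick, floor 4 mm thick. Origin: centre of its underside, on the table
- crystal_tray: small clear crystal, 22 mm wide, 18 mm high, already lying in the tray near its corner at tray x +92, y +57 mm; leave alone. Origin: underside
- crystal_a: clear crystal, 28 mm wide, 22 mm high, on the table; leave alone. Origin: underside
- crystal_b: clear crystal, 24 mm wide, 16 mm high, on the table; leave alone. Origin: underside
- caliper: steel and brass caliper, 170 mm long, lying beyond the stand; leave alone. Origin: middle of its beam
- hammer: hammer lying on the table; leave alone
- awl: awl with a round handle lying on the table; leave alone
- mouse: white computer mouse, 60 mm; leave alone
Not all that is in view belongs to the job. Of the things that look like the tube, the smallest one is meant.

How it is judged:
On the way, in this order (a step that is already met when the one before it is completed fails the run):
1. the stopper is fully home and the forceps stay locked on the second tooth with nothing touching them (value of joint stopper above 0.005 m and y of free_ring in the frame of stand below 0.0172 m and contact force between the fingers and stand below 0.2 N), for 0.3 s.
2. the ratchet is released and the jaws have sprung open, with the tube still in the stand (y of free_ring in the frame of stand above 0.032 m and contact force between the fingers and stand below 0.2 N and horizontal distance between tube and stand below 0.1 m), for 0.2 s.
At the end, for the whole second after the job is handed in: The tube lies flat and at rest on the floor of the tray (its middle within 100 mm by 75 mm of the tray's centre, its axis less than 20 mm above the table), its stopper pushed in at least 5 of 6 mm, and the forceps are open (free ring at least 32 mm to the +y side of the stand's x axis) (value of joint stopper above 0.005 m and y of free_ring in the frame of stand above 0.032 m and x of tube in the frame of tray between -0.1 and 0.1 m and y of tube in the frame of tray between -0.075 and 0.075 m and z of tube in the frame of tray below 0.02 m and linear speed of tube below 0.02 m/s); the robot touches nothing.
It fails at once if the forceps are closed as far as the third tooth, which cracks the tube (y of free_ring in the frame of stand below 0.0072 m).
It fails at once if more than 25 N on the free handle (contact force between the fingers and handle above 25 N).
It fails at once if the tube is let fall (linear speed of tube above 0.7 m/s and contact force between the fingers and tube below 0.1 N).
It fails at once if another thing is moved by more than 30 mm (distance of any of crystal_tray, crystal_a, crystal_b, caliper, hammer, awl, mouse from where it was at the start of the episode above 0.03 m).
It also fails if it takes over 72 s, if anything falls off the work surface, if the arm or the gripper's body presses on something with over 40 N, if the wrist force passes 120 N, or if a joint passes its speed limit or range.

## Working session

There is one attempt and no reset: what is moved stays moved. The work goes in short steps, Python scripts to look and compute and a tool call to move; the robot and the scene stay as the last step left them, time stands still between calls to the robot, and variables do not carry over. Pictures are saved under pics/ and viewed, about 8 in all and at most 12, crops included, and the job is handed in when it is done.

Besides the shell and the picture viewer there is one more tool, called after "Call:" by a JSON object that holds its "name" and its "arguments". play_rows: Moves the arm, as the interface text tells. Its arguments: {"type":"object","properties":{"increments":{"type":"array"},"jaw":{"type":"number"},"squeeze":{"type":"number"}},"required":["increments"]}

```bash
mkdir -p pics
cat > h.py <<'E'
import numpy as np, cv2
from plant import manip, cams, find_in, cut_out, landmark_of
from scipy.spatial.transform import Rotation as Ro
def T_tool(s=None):
    s=s or manip.get_state(); T=np.eye(4); T[:3,:3]=Ro.from_euler('xyz',s['orientation']).as_matrix(); T[:3,3]=s['eef_pos']; return T
def c2w(cam,T=None):
    k=cams.get_calibration(cam)
    return (T if T is not None else T_tool())@np.array(k['hand_eye']) if cam=='wrist' else np.linalg.inv(np.array(k['world_to_cam']))
def w(M,p): return (M@np.r_[p,1])[:3]
E
python3 - <<'E'
from h import *
s=manip.get_state(); print({k:np.round(v,3) for k,v in s.items()})
ims={}
for c in ('side','top','wrist'):
    M=c2w(c); ims[c]=cams.capture(c); cv2.imwrite(f'pics/{c}0.png',ims[c])
    print(c,np.round(M,3).tolist(), np.round(cams.get_calibration(c)['camera_matrix'],1).tolist())
    for n in ('stand','fixed_ring','saddle','handle','teeth','free_ring','tube','tray'):
        for f in (landmark_of,find_in):
            if f is find_in and n not in('tube','tray'):continue
            print(c,f.__name__,n,[(np.round(w(M,d['centre']),3).tolist(),round(d['conf'],2)) for d in f(c,n)[:4]])
E
```

```text
{'time': np.float64(0.0), 'qpos': array([ 1.195,  0.343,  1.525, -0.   ,  1.275, -0.146]), 'joint_velocities': array([ 0.001,  0.001, -0.001,  0.002,  0.001,  0.   ]), 'joint_efforts': array([-1.0000e-03, -4.3368e+01, -2.4601e+01, -0.0000e+00,  8.0000e-03,
       -0.0000e+00]), 'eef_pos': array([0.119, 0.511, 0.231]), 'orientation': array([-3.14 , -0.   ,  2.912]), 'contact_force': array([ 0.447,  0.252, -0.844]), 'moment': array([-0.009, -0.057,  0.023]), 'width': np.float64(0.085)}
side [[0.863, -0.374, 0.339, 0.085], [-0.504, -0.613, 0.608, -0.828], [-0.019, -0.696, -0.718, 1.061], [0.0, 0.0, 0.0, 1.0]] [[445.7, 0.0, 274.0], [0.0, 445.7, 209.9], [0.0, 0.0, 1.0]]
side call stand [([0.537, -0.039, 0.003], 0.68)]
side call fixed_ring [([0.514, -0.207, 0.077], 0.88)]
side call saddle [([0.551, 0.035, 0.065], 0.83)]
side call handle [([0.536, -0.044, 0.077], 0.48), ([0.552, 0.037, 0.075], 0.37)]
side call teeth [([0.494, -0.162, 0.082], 0.49)]
side call free_ring [([0.469, -0.19, 0.078], 0.45)]
side call tube [([0.372, -0.053, 0.018], 0.86), ([0.638, -0.281, 0.016], 0.77), ([0.512, -0.
[... 880 characters left out ...]
548, 0.036, 0.078], 0.55), ([0.31, 0.302, 0.002], 0.46)]
top call tube [([0.372, -0.056, 0.03], 0.93), ([0.628, -0.286, 0.03], 0.69), ([0.553, 0.036, 0.085], 0.49)]
top call tray []
top call tray [([0.553, 0.31, 0.01], 0.6)]
wrist [[0.229, 0.925, 0.304, 0.043], [0.973, -0.217, -0.072, 0.53], [-0.001, 0.313, -0.95, 0.374], [0.0, 0.0, 0.0, 1.0]] [[325.2, 0.0, 277.4], [0.0, 325.2, 212.0], [0.0, 0.0, 1.0]]
wrist call stand []
wrist call fixed_ring []
wrist call saddle []
wrist call handle []
wrist call teeth []
wrist call free_ring [([0.468, -0.195, 0.08], 0.41)]
wrist call tube [([0.367, -0.049, 0.018], 0.78)]
wrist call tube [([0.349, -0.03, 0.031], 0.67)]
wrist call tray []
wrist call tray []
```

View pics/top0.png

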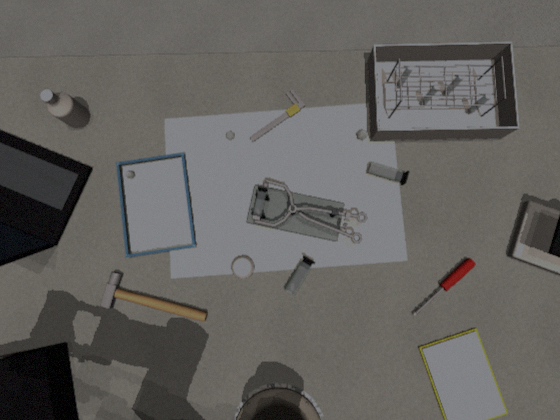

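View pics/side0.png

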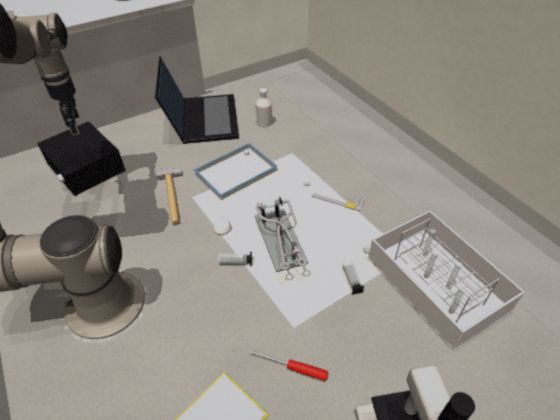

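The top view shows the stand with the forceps at (293,210). Tube-like things are the tube in the jaws at (268,200), a larger tube at (300,273) and another at (387,173). By the description, the one in the stand is meant. Next I fit the stand pose.

```bash
cat >> h.py <<'E'
def fit(pts):  # [(stand xy, world xy)]
    a=np.array([p[0] for p in pts]);b=np.array([p[1] for p in pts]);ac=a-a.mean(0);bc=b-b.mean(0)
    th=np.arctan2((ac[:,0]*bc[:,1]-ac[:,1]*bc[:,0]).sum(),(ac*bc).sum())
    R=np.array([[np.cos(th),-np.sin(th)],[np.sin(th),np.cos(th)]]);t=b.mean(0)-R@a.mean(0)
    return R,t,th,np.linalg.norm(a@R.T+t-b,axis=1)
def delta(goal):  # tool-frame shift (mm) to world goal
    T=T_tool(); return np.round(1000*T[:3,:3].T@(np.array(goal)-T[:3,3]),1)
E
python3 - <<'E'
from h import *
R,t,th,e=fit([((0,0),(.537,-.039)),((0,0),(.533,-.042)),((0,0),(.536,-.044)),((0,0),(.537,-.047)),((-.165,-.014),(.514,-.207)),((-.165,-.014),(.511,-.207)),((.08,.005),(.551,.035)),((.08,.005),(.548,.042)),((-.163,.036),(.469,-.19)),((-.163,.036),(.462,-.189))])
print(t,th,e)
for n,p in dict(tube=(.08,.005),push=(-.163,.075),free=(-.163,.036)).items(): print(n,R@p+t, delta([*(R@p+t),.231]))
a=cv2.imread('pics/top0.png')[160:260,220:400];b=cv2.imread('pics/side0.png')[180:300,200:380]
cv2.imwrite('pics/c1.png',np.vstack([cv2.resize(x,(720,h),interpolation=cv2.INTER_CUBIC)[:300] for x,h in((a,400),(b,480))]))
E
```

```text
[ 0.53627603 -0.04170583] 1.342696392252549 [0.00280101 0.00328921 0.00231071 0.00534344 0.00197977 0.00212934
 0.00279244 0.00488213 0.00520721 0.00408639]
tube [0.54949571 0.03735263] [-5.266e+02 -3.635e+02  3.000e-01]
push [ 0.42635998 -0.18352425] [-4.570e+02 -6.066e+02  2.000e-01]
free [ 0.4643498 -0.1923432] [-4.960e+02 -6.066e+02  2.000e-01]
```

View pics/c1.png

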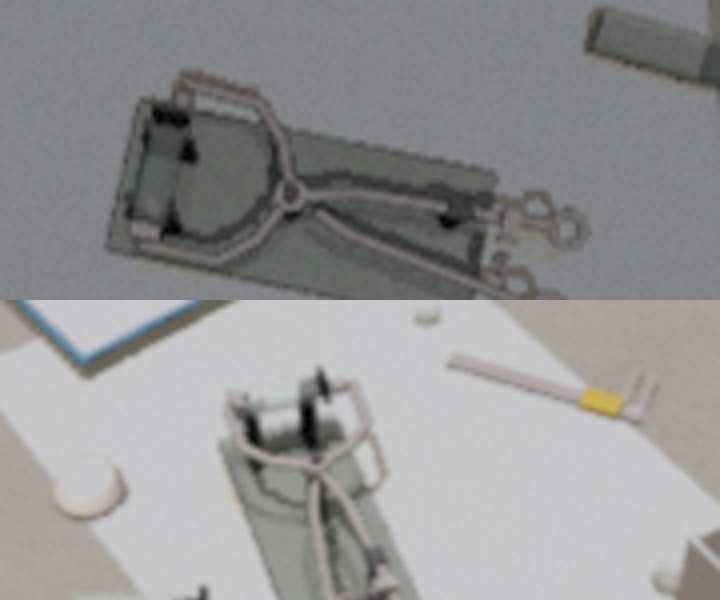

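The crop shows the tube lying in the saddles, with the stopper head towards the free jaw. I'm moving towards the free ring with the jaws shut.

Call:
{"name": "play_rows", "arguments": {"increments": [[-33, -24, 0, 0, 0, 0], [-33, -24, 0, 0, 0, 0], [-33, -24, 0, 0, 0, 0], [-33, -24, 0, 0, 0, 0], [-33, -24, 0, 0, 0, 0]], "jaw": 0, "squeeze": 20}}

```text
time: 2.07
eef_pos: [0.2524, 0.3575, 0.2303]
orientation: [3.138, -0.001, 2.925]
contact_force: [-0.0, 0.6, -0.3]
width: 0.0258
```

Call:
{"name": "play_rows", "arguments": {"increments": [[-33, -24, 0, 0, 0, 0], [-33, -24, 0, 0, 0, 0], [-33, -24, 0, 0, 0, 0], [-33, -24, 0, 0, 0, 0], [-33, -24, 0, 0, 0, 0]]}}

```text
time: 2.48
eef_pos: [0.3895, 0.2, 0.231]
orientation: [3.136, 0.002, 2.927]
contact_force: [1.0, 1.8, -0.2]
width: 0.0001
```

Call:
{"name": "play_rows", "arguments": {"increments": [[-14, -38, 0, 0, 0, 0], [-14, -38, 0, 0, 0, 0], [-14, -38, 0, 0, 0, 0], [-14, -38, 0, 0, 0, 0], [-14, -38, 0, 0, 0, 0]]}}

```text
time: 2.9
eef_pos: [0.4214, -0.0058, 0.2307]
orientation: [3.134, 0.007, 2.927]
contact_force: [1.7, 1.2, 0.1]
width: -0.0001
```

Call:
{"name": "play_rows", "arguments": {"increments": [[-8, -33, 10, 0, 0, 0.003], [-8, -33, 10, 0, 0, 0.003], [-8, -33, 10, 0, 0, 0.003], [-8, -33, 10, 0, 0, 0.003], [-8, -33, 10, 0, 0, 0.003]]}}

```text
time: 3.32
eef_pos: [0.4259, -0.1865, 0.1814]
orientation: [3.135, 0.016, 2.909]
contact_force: [0.8, -0.2, 0.7]
width: 0.0004
```

```bash
cat >> h.py <<'E'
def look(name,cam='wrist',labels=('fixed_ring','free_ring','teeth')):
    import time
    M=c2w(cam); im=cams.capture(cam); cv2.imwrite(f'pics/{name}.png',im); o={}
    for n in labels:
        L=landmark_of(cam,n); o[n]=[w(M,d['centre']) for d in L]
        print(n,[(np.round(w(M,d['centre']),4).tolist(),round(d['conf'],2)) for d in L[:3]])
    return M,im,o
E
python3 - <<'E'
from h import *
s=manip.get_state();print(s['eef_pos'],s['orientation'],s['contact_force'])
look('w1')
E
```

```text
[ 0.42590597 -0.18652346  0.18142665] [3.1351956  0.01648332 2.90896479] [ 0.81337438 -0.22556269  0.74552777]
fixed_ring []
free_ring [([0.4649, -0.1948, 0.0784], 0.77)]
teeth [([0.4878, -0.164, 0.084], 0.56)]
```

View pics/w1.png

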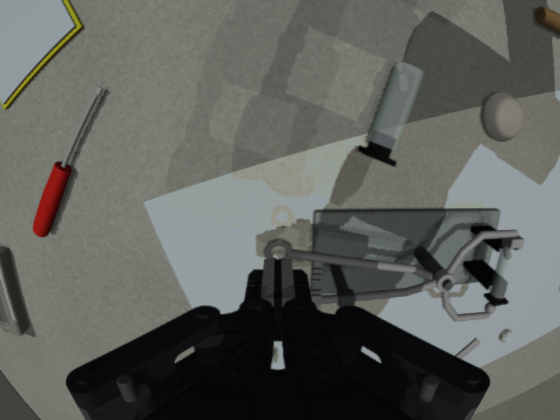

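The wrist view shows the free ring at (279,250), just ahead of the shut fingertips. I descend beside it.

Call:
{"name": "play_rows", "arguments": {"increments": [[0, 1, 24, 0.003, 0.008, -0.002], [0, 1, 24, 0.003, 0.008, -0.002], [0, 1, 24, 0, 0, -0.002], [0, 0, 24, 0, 0, 0], [0, 0, 22, 0, 0, 0]]}}

```text
time: 3.93
eef_pos: [0.4328, -0.1794, 0.067]
orientation: [-3.138, 0.015, 2.92]
contact_force: [0.2, -0.3, 0.3]
width: 0.0001
```

Call:
{"name": "play_rows", "arguments": {"increments": [[-4, 0, 0, 0, 0, 0], [-4, 0, 0, 0, 0, 0], [0, 0, 0, 0, 0, 0], [0, 0, 0, 0, 0, 0], [0, 0, 0, 0, 0, 0]]}}

```text
time: 4.35
eef_pos: [0.4421, -0.1768, 0.0683]
orientation: [-3.139, 0.013, 2.926]
contact_force: [-0.4, -0.6, -0.5]
width: 0.0001
```

Run:
```python
from h import *
s=manip.get_state();print(s['eef_pos'],s['orientation'],s['contact_force'])
look('w2'); look('s2','side'); look('t2','top')
```

```text
[ 0.44212807 -0.17680898  0.06826222] [-3.13919066  0.01298079  2.92611542] [-0.37533934 -0.6361677  -0.49712465]
fixed_ring []
free_ring []
teeth []
fixed_ring [([0.5118, -0.2049, 0.0778], 0.69)]
free_ring [([0.4694, -0.1953, 0.077], 0.53), ([0.5136, -0.2049, 0.079], 0.27)]
teeth [([0.4958, -0.1606, 0.0814], 0.37)]
fixed_ring [([0.5587, 0.3068, 0.0044], 0.64)]
free_ring []
teeth [([0.6388, 0.3705, 0.0073], 0.66)]
```

View pics/w2.png

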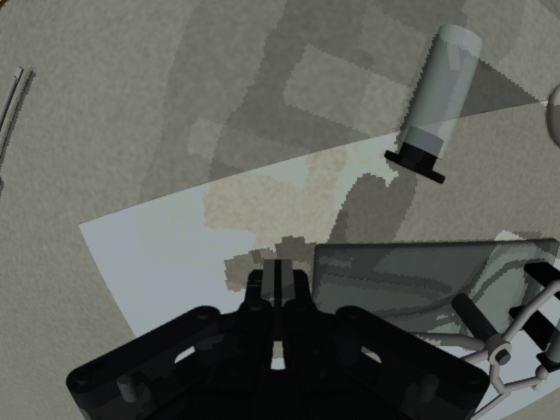

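```bash
cat >> h.py <<'E'
ST=np.array([.53627603,-.04170583]);TH=1.3427
def st():
    s=manip.get_state();c,n=np.cos(TH),np.sin(TH);d=s['eef_pos'][:2]-ST;f=s['contact_force']
    print('t %.2f stand x %.1f y %.1f z %.1f'%(s['time'],1e3*(c*d[0]+n*d[1]),1e3*(-n*d[0]+c*d[1]),1e3*s['eef_pos'][2]),'F stand x %.1f y %.1f z %.1f'%(c*f[0]+n*f[1],-n*f[0]+c*f[1],f[2]),'rpy',np.round(s['orientation'],3), 'w %.1f'%(1e3*s['width']))
E
cp h.py /tmp; python3 -c "
from h import *
st()"
```

```text
t 4.95 stand x -153.0 y 62.2 z 66.9 F stand x 0.0 y -0.1 z -0.7 rpy [-3.14   0.01   2.925] w 0.3
```

Call:
{"name": "play_rows", "arguments": {"increments": [[3, -3, 0, 0, 0.008, 0.006], [0, -3, 0, 0, 0.006, 0.006], [0, -3, 0, 0, 0, 0], [0, -1, 0, 0, 0, 0], [0, 0, 0, 0, 0, 0]]}}

```text
time: 5.37
eef_pos: [0.4353, -0.187, 0.0667]
orientation: [-3.14, -0.005, 2.912]
contact_force: [0.3, -0.8, 0.5]
width: -0.0002
```

```bash
python3 -c "
from h import *
st()"
```

```text
t 5.37 stand x -164.3 y 65.5 z 66.7 F stand x -0.7 y -0.5 z 0.5 rpy [-3.14  -0.005  2.912] w -0.2
```

Call:
{"name": "play_rows", "arguments": {"increments": [[-3, 0, 0, 0, 0, 0], [-3, 0, 0, 0, 0, 0], [0, 0, 0, 0, 0, 0], [0, 0, 0, 0, 0, 0], [0, 0, 0, 0, 0, 0]]}}

```text
time: 5.78
eef_pos: [0.4415, -0.1886, 0.0665]
orientation: [-3.14, -0.006, 2.912]
contact_force: [-1.4, 0.2, 0.8]
width: 0.0002
```

Call:
{"name": "play_rows", "arguments": {"increments": [[-3, 0, 0, 0, 0, 0], [-3, 0, 0, 0, 0, 0], [0, 0, 0, 0, 0, 0], [0, 0, 0, 0, 0, 0], [0, 0, 0, 0, 0, 0]]}}

```text
time: 6.2
eef_pos: [0.4455, -0.1894, 0.0658]
orientation: [-3.141, -0.012, 2.912]
contact_force: [-3.1, -0.4, 1.7]
width: 0.0
```

```bash
python3 -c "
from h import *
st()
look('s3','side')"
```

```text
t 6.20 stand x -164.4 y 55.0 z 65.8 F stand x -1.1 y 2.9 z 1.7 rpy [-3.141 -0.012  2.912] w 0.0
fixed_ring [([0.5131, -0.2062, 0.0781], 0.58), ([0.56, 0.3066, -0.0024], 0.39)]
free_ring [([0.4737, -0.1938, 0.0783], 0.58)]
teeth [([0.4995, -0.1608, 0.0817], 0.56)]
```

Call:
{"name": "play_rows", "arguments": {"increments": [[-3, 0, 0, 0, 0.004, 0], [-3, 0, 0, 0, 0.004, 0], [0, 0, 0, 0, 0, 0], [0, 0, 0, 0, 0, 0], [0, 0, 0, 0, 0, 0]]}}

```text
time: 6.82
eef_pos: [0.4502, -0.1908, 0.0652]
orientation: [-3.141, -0.026, 2.912]
contact_force: [-3.5, -1.4, 2.3]
width: -0.0003
```

Call:
{"name": "play_rows", "arguments": {"increments": [[-3, 0, 0, 0, 0.004, 0], [-3, 0, 0, 0, 0, 0], [0, 0, 0, 0, 0, 0], [0, 0, 0, 0, 0, 0], [0, 0, 0, 0, 0, 0]]}}

```text
time: 7.23
eef_pos: [0.4534, -0.1916, 0.0644]
orientation: [-3.141, -0.04, 2.913]
contact_force: [-5.2, 0.1, 2.5]
width: 0.0002
```

```bash
python3 -c "
from h import *
st()
look('s4','side')"
```

```text
t 7.23 stand x -164.8 y 46.8 z 64.4 F stand x -1.1 y 5.1 z 2.5 rpy [-3.141 -0.04   2.913] w 0.2
fixed_ring [([0.5145, -0.2076, 0.0758], 0.69)]
free_ring [([0.3135, 0.3006, 0.0021], 0.51), ([0.4811, -0.1983, 0.0803], 0.47)]
teeth []
```

Call:
{"name": "play_rows", "arguments": {"increments": [[-2.5, 0, 0, 0, -0.015, 0], [-2.5, 0, 0, 0, -0.015, 0], [0, 0, 0, 0, -0.006, 0], [0, 0, 0, 0, -0.003, 0], [0, 0, 0, 0, -0.003, 0]]}}

```text
time: 7.85
eef_pos: [0.4565, -0.1928, 0.0643]
orientation: [-3.141, -0.004, 2.914]
contact_force: [-3.8, -0.1, 3.5]
width: 0.0003
```

```bash
python3 -c "
from h import *
st()
look('s5','side')"
```

```text
t 7.85 stand x -165.2 y 43.5 z 64.3 F stand x -1.0 y 3.7 z 3.5 rpy [-3.141 -0.004  2.914] w 0.3
fixed_ring [([0.5157, -0.2077, 0.0789], 0.82)]
free_ring [([0.7796, -0.0097, -0.0021], 0.54)]
teeth [([0.5074, -0.1647, 0.0816], 0.41)]
```

Call:
{"name": "play_rows", "arguments": {"increments": [[-2.5, 0, 0, 0, -0.004, 0], [-2.5, 0, 0, 0, -0.004, 0], [0, 0, 0, 0, -0.002, 0], [0, 0, 0, 0, -0.002, 0], [0, 0, 0, 0, -0.002, 0]]}}

```text
time: 8.47
eef_pos: [0.4577, -0.1933, 0.0637]
orientation: [-3.141, -0.001, 2.915]
contact_force: [-5.1, -0.4, 4.4]
width: 0.0001
```

```bash
python3 -c "
from h import *
st()
look('s6','side')"
```

```text
t 8.47 stand x -165.5 y 42.2 z 63.7 F stand x -1.5 y 4.9 z 4.4 rpy [-3.141e+00 -1.000e-03  2.915e+00] w 0.1
fixed_ring [([0.5116, -0.2041, 0.0772], 0.83)]
free_ring [([0.4845, -0.1978, 0.0765], 0.49), ([0.5103, -0.1608, 0.081], 0.35)]
teeth [([0.5103, -0.163, 0.0789], 0.34)]
```

Call:
{"name": "play_rows", "arguments": {"increments": [[-2.5, 0, -1, 0, 0, 0], [-2.5, 0, -1, 0, 0, 0], [-2.5, 0, -0.5, 0, 0, 0], [-1, 0, -0.3, 0, 0, 0], [-1, 0, -0.3, 0, 0, 0]]}}

```text
time: 9.08
eef_pos: [0.4607, -0.1945, 0.0644]
orientation: [3.141, -0.019, 2.916]
contact_force: [-7.1, -0.3, 1.1]
width: -0.0002
```

```bash
python3 -c "
from h import *
st()
look('s7','side')"
```

```text
t 9.08 stand x -165.9 y 39.1 z 64.4 F stand x -1.9 y 6.8 z 1.1 rpy [ 3.141 -0.019  2.916] w -0.2
fixed_ring [([0.5143, -0.2078, 0.077], 0.71), ([0.7798, -0.0078, -0.0007], 0.71), ([0.7362, -0.2267, -0.0018], 0.62)]
free_ring []
teeth [([0.5523, 0.0348, 0.0741], 0.48)]
```

Call:
{"name": "play_rows", "arguments": {"increments": [[-2.5, 0, -0.5, 0, -0.01, 0], [-2, 0, -0.3, 0, -0.005, 0], [-1, 0, -0.3, 0, 0, 0], [-1, 0, -0.3, 0, 0, 0], [-1, 0, -0.3, 0, 0, 0]]}}

```text
time: 9.7
eef_pos: [0.4635, -0.1956, 0.0644]
orientation: [3.141, -0.017, 2.917]
contact_force: [-7.9, -1.1, 2.2]
width: -0.0004
```

```bash
python3 -c "
from h import *
st()
M,im,o=look('s8','side')
cv2.imwrite('pics/s8c.png',cv2.resize(im[185:295,220:340],None,fx=5,fy=5,interpolation=cv2.INTER_CUBIC))"
```

```text
t 9.70 stand x -166.4 y 36.0 z 64.4 F stand x -2.8 y 7.4 z 2.2 rpy [ 3.141 -0.017  2.917] w -0.4
fixed_ring [([0.5115, -0.2059, 0.0762], 0.85), ([0.554, 0.0391, 0.0652], 0.18)]
free_ring []
teeth []
```

View pics/s8c.png

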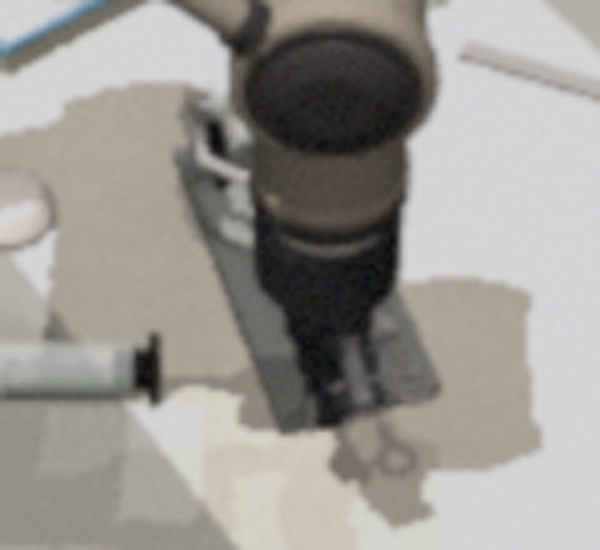

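Call:
{"name": "play_rows", "arguments": {"increments": [[5, 0, 0, 0, 0, 0], [8, 0, 0, 0, 0, 0], [10, 0, 0, 0, 0, 0], [15, 0, 0, 0, 0, 0], [15, 0, 0, 0, 0, 0]]}}

```text
time: 10.32
eef_pos: [0.4159, -0.1849, 0.0659]
orientation: [-3.141, -0.005, 2.917]
contact_force: [-0.4, 0.0, 0.3]
width: -0.0001
```

Call:
{"name": "play_rows", "arguments": {"increments": [[0, 0, -20, 0, 0, 0], [0, 0, -30, 0, 0, 0], [0, 0, -30, 0, 0, 0], [0, 0, -25, 0, 0, 0], [0, 0, 0, 0, 0, 0]]}}

```text
time: 10.73
eef_pos: [0.4143, -0.1831, 0.1747]
orientation: [3.14, -0.004, 2.916]
contact_force: [1.0, -1.0, -0.0]
width: 0.0
```

```bash
python3 -c "
from h import *
st()
M,im,o=look('w9','wrist',('free_ring','fixed_ring','stopper'))
look('s9','side'); M,im2,_=look('t9','top')
cv2.imwrite('pics/c9.png',np.hstack([im[180:360,230:530].repeat(2,0).repeat(2,1)[:360], cv2.resize(im2[170:250,340:390],(200,320))[:320].copy() if 0 else cv2.resize(im2[175:245,335:375],(200,360))]))"
```

```text
t 10.73 stand x -165.3 y 86.9 z 174.7 F stand x -0.7 y -1.2 z -0.0 rpy [ 3.14  -0.004  2.916] w 0.0
free_ring []
fixed_ring []Traceback (most recent call last):
  File "<string>", line 4, in <module>
    M,im,o=look('w9','wrist',('free_ring','fixed_ring','stopper'))
           ~~~~^^^^^^^^^^^^^^^^^^^^^^^^^^^^^^^^^^^^^^^^^^^^^^^^^^^
  File "h.py", line 21, in look
    L=landmark_of(cam,n); o[n]=[w(M,d['centre']) for d in L]
ValueError: it knows: awl, caliper, crystal, crystal_tray, fixed_ring, free_ring, hammer, handle, mouse, saddle, stand, teeth, tray, tube
```

```bash
python3 -c "
from h import *
st()
im=cv2.imread('pics/w9.png')
look('s9','side'); M,im2,_=look('t9','top')
s9=cv2.imread('pics/s9.png')
f=lambda a:cv2.resize(a,(400,400),interpolation=cv2.INTER_CUBIC)
cv2.imwrite('pics/c9.png',np.hstack([f(s9[210:290,250:330]), f(im2[185:255,305:375])]))"
```

```text
t 10.88 stand x -164.5 y 89.6 z 170.0 F stand x -0.2 y -0.2 z -0.9 rpy [ 3.137 -0.012  2.916] w -0.0
fixed_ring [([0.5128, -0.2067, 0.0755], 0.68), ([0.5364, -0.0441, 0.0754], 0.38)]
free_ring [([0.4923, -0.2007, 0.0761], 0.52)]
teeth [([0.5122, -0.1644, 0.0785], 0.61)]
fixed_ring [([0.5119, -0.2048, 0.076], 0.63)]
free_ring []
teeth [([0.5061, -0.1663, 0.0807], 0.72), ([0.7388, -0.2277, 0.0017], 0.45)]
```

View pics/c9.png

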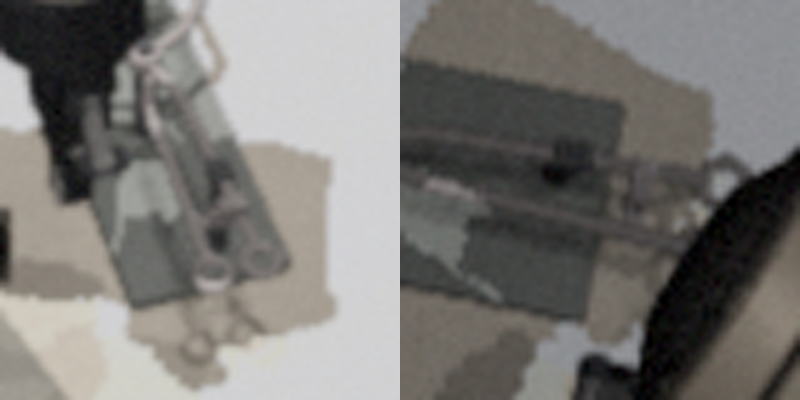

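```bash
python3 -c "
from h import *
M=c2w('side');K=np.array(cams.get_calibration('side')['camera_matrix'])
def bp(px,z=.077):
    d=M[:3,:3]@np.linalg.inv(K)@np.r_[px,1]; return M[:3,3]+d*(z-M[2,3])/d[2]
c,n=np.cos(TH),np.sin(TH)
for q in ((212,274),(265,255)):
    p=bp((250+q[0]/5-.4,210+q[1]/5-.4)); d=p[:2]-ST; print(p,c*d[0]+n*d[1],-n*d[0]+c*d[1])
"
```

```text
[ 0.48666992 -0.20135798  0.077     ] -0.1667340480440017 0.012220130669891353
[ 0.51865453 -0.20539263  0.077     ] -0.16343172282510776 -0.019848361923614544
```

Call:
{"name": "play_rows", "arguments": {"increments": [[-23, 0, 0, 0, 0, 0], [-23, 0, 0, 0, 0, 0], [-23, 0, 0, 0, 0, 0], [-23, 0, 0, 0, 0, 0], [-23, 0, 0, 0, 0, 0]]}}

```text
time: 11.7
eef_pos: [0.5237, -0.207, 0.1663]
orientation: [3.135, -0.02, 2.914]
contact_force: [-0.6, -1.2, 0.3]
width: 0.0003
```

```bash
python3 -c "
from h import *
st()
M,im,o=look('w10','wrist')
cv2.imwrite('pics/c10.png',cv2.resize(im[100:340,180:480],(750,600),interpolation=cv2.INTER_CUBIC))"
```

```text
t 11.70 stand x -163.8 y -25.1 z 166.3 F stand x -1.3 y 0.3 z 0.3 rpy [ 3.135 -0.02   2.914] w 0.3
fixed_ring [([0.5119, -0.2082, 0.079], 0.71)]
free_ring [([0.4843, -0.2019, 0.0773], 0.72)]
teeth [([0.5082, -0.1701, 0.0805], 0.76), ([0.7446, 0.1152, -0.0012], 0.2)]
```

View pics/c10.png

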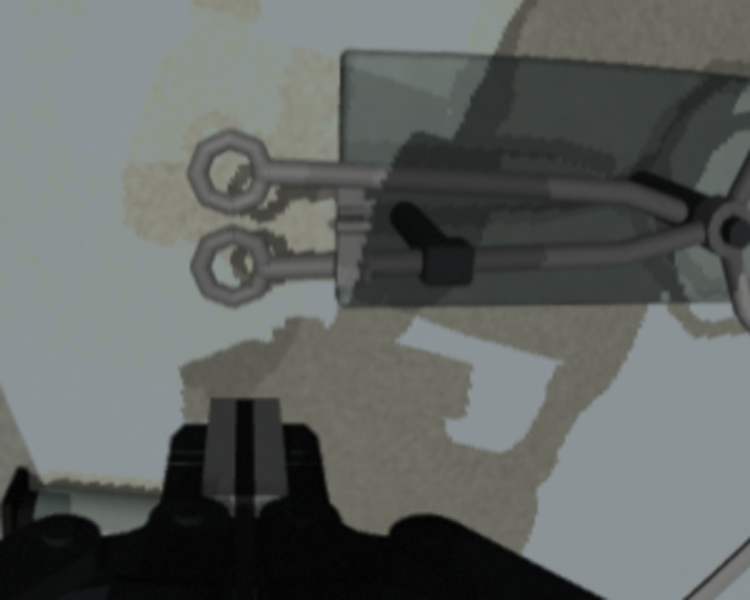

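```bash
cat >> h.py <<'E'
def bpw(px,z,T=None):
    M=c2w('wrist',T);K=np.array(cams.get_calibration('wrist')['camera_matrix']);u=(np.array(px)-K[:2,2])/K[0,0];r=np.hypot(*u)
    d=M[:3,:3]@np.r_[np.sin(r)*u/r,np.cos(r)];return M[:3,3]+d*(z-M[2,3])/d[2]
def toS(p):
    c,n=np.cos(TH),np.sin(TH);d=p[:2]-ST;return np.round(1e3*np.array([c*d[0]+n*d[1],-n*d[0]+c*d[1]]),1)
E
python3 -c "
from h import *
g=lambda x,y:(180+x/2.5-.3,100+y/2.5-.3)
for n,q in dict(free=(229,171),ftop=(229,131),fbot=(229,212),fixed=(231,266),xtop=(231,227),xbot=(231,305),hinge=(733,228)).items(): print(n,toS(bpw(g(*q),.077)))"
```

```text
free [-167.1   14. ]
ftop [-167.1   25.7]
fbot [-167.2    1.8]
fixed [-166.7  -14.7]
xtop [-166.6   -2.8]
xbot [-166.8  -27. ]
hinge [ 1.9 -1.2]
```

Ring spacing is 28 mm (free ring y ≈ 14), so the forceps are locked on the second tooth. I'll check the stopper in the same picture.

```bash
python3 -c "
from h import *
a=cv2.imread('pics/w10.png')[90:290,400:560];b=cv2.imread('pics/s9.png')[160:240,230:310]
cv2.imwrite('pics/c11.png',np.hstack([cv2.resize(a,(400,500),interpolation=cv2.INTER_CUBIC),cv2.resize(b,(400,500),interpolation=cv2.INTER_CUBIC)]))"
```

```text
(no output)
```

View pics/c11.png

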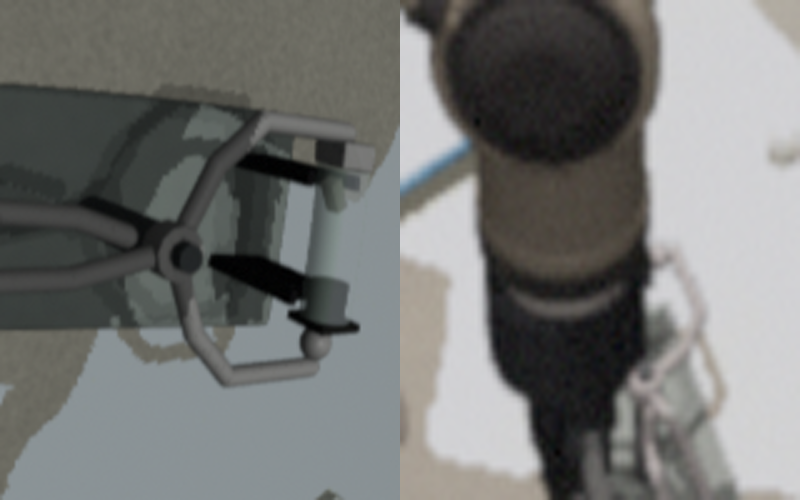

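The stopper head sits flat on the glass. Now I press the ring down from above.

Call:
{"name": "play_rows", "arguments": {"increments": [[15, 0, 10, 0.003, -0.01, 0], [15, 0, 15, 0.003, -0.01, 0], [15, 0, 15, 0, 0, 0], [0, 0, 15, 0, 0, 0], [0, 0, 12, 0, 0, 0]]}}

```text
time: 12.32
eef_pos: [0.4731, -0.1949, 0.0996]
orientation: [-3.141, 0.003, 2.914]
contact_force: [0.3, 1.3, -0.0]
width: -0.0001
```

Call:
{"name": "play_rows", "arguments": {"increments": [[0, 0, 0, 0, 0, 0], [0, 0, 0, 0, 0, 0], [0, 0, 0, 0, 0, 0], [0, 0, 0, 0, 0, 0], [0, 0, 0, 0, 0, 0]]}}

```text
time: 12.73
eef_pos: [0.4695, -0.1938, 0.1]
orientation: [3.141, -0.001, 2.913]
contact_force: [-0.4, -0.6, 0.3]
width: -0.0003
```

```bash
python3 -c "
from h import *
st()"
```

```text
t 12.73 stand x -163.3 y 30.7 z 100.0 F stand x -0.6 y 0.3 z 0.3 rpy [ 3.141e+00 -1.000e-03  2.913e+00] w -0.3
```

Call:
{"name": "play_rows", "arguments": {"increments": [[-5, -0.5, 5, 0, 0, 0], [-4, -0.5, 5, 0, 0, 0], [-1.5, 0, 5, 0, 0, 0], [0, 0, 4, 0, 0, 0], [0, 0, 0, 0, 0, 0]]}}

```text
time: 13.15
eef_pos: [0.4821, -0.1982, 0.0806]
orientation: [-3.141, 0.003, 2.913]
contact_force: [-0.7, -0.4, -0.9]
width: -0.0
```

```bash
python3 -c "
from h import *
st()"
```

```text
t 13.15 stand x -164.7 y 17.4 z 80.6 F stand x -0.5 y 0.6 z -0.9 rpy [-3.141e+00  3.000e-03  2.913e+00] w -0.0
```

Call:
{"name": "play_rows", "arguments": {"increments": [[0.5, 0, 1.5, 0, 0, 0], [0, 0, 1.5, 0, 0, 0], [0, 0, 1, 0, 0, 0], [0, 0, 1, 0, 0, 0], [0, 0, 1, 0, 0, 0]]}}

```text
time: 13.57
eef_pos: [0.4803, -0.1976, 0.0746]
orientation: [-3.141, -0.0, 2.914]
contact_force: [-3.4, 1.3, 9.3]
width: -0.0003
```

```bash
python3 -c "
from h import *
st()"
```

```text
t 13.57 stand x -164.6 y 19.2 z 74.6 F stand x 0.5 y 3.6 z 9.3 rpy [-3.141 -0.     2.914] w -0.3
```

Call:
{"name": "play_rows", "arguments": {"increments": [[0, 0, 1.2, 0, 0, 0], [0, 0, 1, 0, 0, 0], [1, 0, 0.8, 0, 0, 0], [2, 0, 0.6, 0, 0, 0], [2, 0, 0.6, 0, 0, 0]]}}

```text
time: 13.98
eef_pos: [0.4757, -0.1961, 0.0753]
orientation: [-3.141, 0.003, 2.914]
contact_force: [-0.9, 1.5, 7.6]
width: 0.0004
```

```bash
python3 -c "
from h import *
st()"
```

```text
t 13.98 stand x -164.1 y 24.1 z 75.3 F stand x 1.3 y 1.2 z 7.6 rpy [-3.141e+00  3.000e-03  2.914e+00] w 0.4
```

Call:
{"name": "play_rows", "arguments": {"increments": [[-2, 0, 1, 0, 0, 0], [-1.5, 0, 1.2, 0, 0, 0], [0, 0, 1.2, 0, 0, 0], [0, 0, 1.2, 0, 0, 0], [0, 0, 1.2, 0, 0, 0]]}}

```text
time: 14.4
eef_pos: [0.4785, -0.1972, 0.0745]
orientation: [-3.139, 0.006, 2.914]
contact_force: [-2.4, 0.7, 10.7]
width: 0.0
```

```bash
python3 -c "
from h import *
st()"
```

```text
t 14.40 stand x -164.5 y 21.2 z 74.5 F stand x 0.2 y 2.5 z 10.7 rpy [-3.139  0.006  2.914] w 0.0
```

Call:
{"name": "play_rows", "arguments": {"increments": [[0, 0, 1.6, 0, 0, 0], [0, 0, 1.8, 0, 0, 0], [0, 0, 1.8, 0, 0, 0], [0, 0, 1.8, 0, 0, 0], [0, 0, 1.8, 0, 0, 0]]}}

```text
time: 14.82
eef_pos: [0.4803, -0.1979, 0.073]
orientation: [-3.136, 0.015, 2.915]
contact_force: [-3.2, 2.6, 15.2]
width: 0.0
```

```bash
python3 -c "
from h import *
st()"
```

```text
t 14.82 stand x -164.8 y 19.2 z 73.0 F stand x 1.8 y 3.7 z 15.2 rpy [-3.136  0.015  2.915] w 0.0
```

Call:
{"name": "play_rows", "arguments": {"increments": [[1, 0, 2, 0, 0, 0], [3, 0, 2, 0, 0, 0], [4, 0, 2, 0, 0, 0], [4, 0, 2, 0, 0, 0], [4, 0, 2, 0, 0, 0]]}}

```text
time: 15.23
eef_pos: [0.4706, -0.1944, 0.0724]
orientation: [-3.136, 0.033, 2.913]
contact_force: [-0.0, 6.0, 17.3]
width: -0.0004
```

```bash
python3 -c "
from h import *
st()"
```

```text
t 15.23 stand x -163.6 y 29.5 z 72.4 F stand x 5.8 y 1.4 z 17.3 rpy [-3.136  0.033  2.913] w -0.4
```

Call:
{"name": "play_rows", "arguments": {"increments": [[4, 0, 1.8, 0, -0.005, 0], [4, 0, 1.8, 0, -0.005, 0], [4, 0, 1.6, 0, -0.005, 0], [4, 0, 1, 0, 0, 0], [3, 0, 0, 0, 0, 0]]}}

```text
time: 15.65
eef_pos: [0.461, -0.1903, 0.0756]
orientation: [-3.135, 0.075, 2.911]
contact_force: [3.0, 1.4, 8.4]
width: -0.0001
```

```bash
python3 -c "
from h import *
st()"
```

```text
t 15.65 stand x -161.8 y 39.7 z 75.6 F stand x 2.1 y -2.6 z 8.4 rpy [-3.135  0.075  2.911] w -0.1
```

Call:
{"name": "play_rows", "arguments": {"increments": [[4, 0, -4, 0, 0, 0], [3, 0, -10, 0, -0.01, 0], [0, 0, -25, 0, -0.01, 0], [0, 0, -25, 0, 0, 0], [0, 0, -25, 0, 0, 0]]}}

```text
time: 16.07
eef_pos: [0.4437, -0.1844, 0.1634]
orientation: [-3.137, 0.09, 2.911]
contact_force: [0.6, -1.0, -0.7]
width: 0.0001
```

```bash
python3 -c "
from h import *
st()
look('s12','side');look('w12')"
```

```text
t 16.07 stand x -159.9 y 57.9 z 163.4 F stand x -0.8 y -0.8 z -0.7 rpy [-3.137  0.09   2.911] w 0.1
fixed_ring [([0.513, -0.2082, 0.0766], 0.6)]
free_ring [([0.4705, -0.1919, 0.0768], 0.58)]
teeth [([0.3427, -0.4124, -0.0039], 0.73), ([0.4949, -0.1615, 0.0795], 0.58)]
fixed_ring []
free_ring [([0.4676, -0.194, 0.0765], 0.64)]
teeth [([0.4929, -0.1633, 0.0813], 0.93)]
```

The free ring is back at (0.469,-0.193), so the forceps are open. Next is the tube.

Call:
{"name": "play_rows", "arguments": {"increments": [[-8, 24, 0, 0, 0.025, 0], [-8, 24, 0, 0, 0.025, 0], [-8, 24, 0, 0, 0.02, 0], [-8, 24, 0, 0, 0.01, 0], [-8, 24, 0, 0, 0.01, 0]], "jaw": 0.75}}

```text
time: 16.88
eef_pos: [0.5091, -0.0765, 0.158]
orientation: [-3.137, -0.014, 2.902]
contact_force: [-0.6, -1.1, -0.1]
width: 0.0604
```

Call:
{"name": "play_rows", "arguments": {"increments": [[-8, 24, 0, 0, 0, 0], [-8, 24, 0, 0, 0, 0], [-8, 24, 0, 0, 0, 0], [-8, 24, 0, 0, 0, 0], [-8, 24, 0, 0, 0, 0]]}}

```text
time: 17.3
eef_pos: [0.5777, 0.0368, 0.1503]
orientation: [-3.135, -0.025, 2.902]
contact_force: [0.2, -1.3, -0.4]
width: 0.064
```

Call:
{"name": "play_rows", "arguments": {"increments": [[0, 0, 0, 0, 0, 0], [0, 0, 0, 0, 0, 0], [0, 0, 0, 0, 0, 0], [0, 0, 0, 0, 0, 0], [0, 0, 0, 0, 0, 0]]}}

```text
time: 17.72
eef_pos: [0.577, 0.04, 0.1452]
orientation: [-3.135, -0.033, 2.907]
contact_force: [0.1, 0.2, -0.3]
width: 0.0642
```

```bash
python3 -c "
from h import *
st()
M,im,o=look('w13','wrist',('tube','saddle','free_ring'))
for k in o: print(k,[toS(p) for p in o[k][:3]])
M,im,o=look('s13','side',('tube','saddle','free_ring'))
for k in o: print(k,[toS(p) for p in o[k][:4]])
"
```

```text
t 17.72 stand x 88.8 y -21.2 z 145.2 F stand x 0.2 y -0.1 z -0.3 rpy [-3.135 -0.033  2.907] w 64.2
tube [([0.6333, -0.2822, 0.0177], 0.98), ([0.3682, -0.0484, 0.0188], 0.84), ([0.5548, 0.0349, 0.075], 0.65)]
saddle [([0.5089, -0.2062, 0.0783], 0.51)]
free_ring []
tube [array([-212.3, -148.9]), array([-44.5, 162.2]), array([78.8, -0.7])]
saddle [array([-166.5,  -10.5])]
free_ring []
tube [([0.6381, -0.278, 0.0152], 0.81), ([0.3732, -0.0529, 0.0184], 0.77), ([0.5501, 0.0353, 0.0769], 0.44)]
saddle [([0.555, 0.0389, 0.0637], 0.79)]
free_ring [([0.4726, -0.1926, 0.0785], 0.67)]
tube [array([-207.2, -152.6]), array([-47.8, 156.3]), array([78.1,  4. ])]
saddle [array([82.8, -0. ])]
free_ring [array([-161.4,   27.9])]
```

View pics/w13.png

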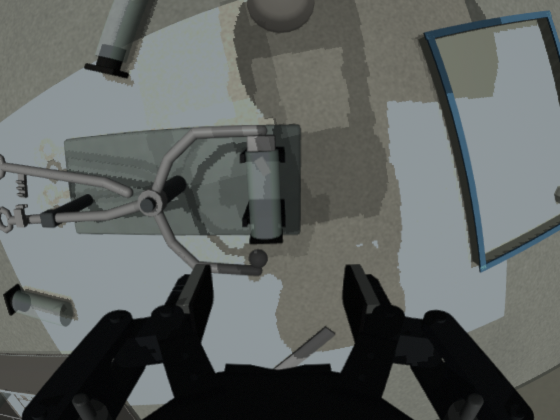

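```bash
python3 -c "
from h import *
print('now');st()
for n,q,z in (('tubebottom',(263,152),.075),('mouth',(266,237),.075),('glassmid',(265,196),.086),('L',(249,190),.08),('R',(282,190),.08),('hinge',(151,203),.078)): print(n,toS(bpw(q,z)))
look('t14','top',('free_ring','fixed_ring'))
im=cv2.imread('pics/t14.png');cv2.imwrite('pics/t14c.png',cv2.resize(im[180:260,310:390],(600,600),interpolation=cv2.INTER_CUBIC))"
```

```text
now
t 18.12 stand x 89.5 y -21.6 z 145.7 F stand x 1.3 y 0.4 z -0.2 rpy [-3.135 -0.031  2.907] w 64.0
tubebottom [80.3 30.7]
mouth [ 81.3 -29.5]
glassmid [81.7  3.1]
L [70.7  5.9]
R [92.7  5.7]
hinge [-0.9 -2.9]
free_ring [([0.4598, -0.189, 0.0745], 0.79)]
fixed_ring [([0.5123, -0.206, 0.0767], 0.93), ([0.5365, -0.0462, 0.0726], 0.29)]
```

View pics/t14c.png

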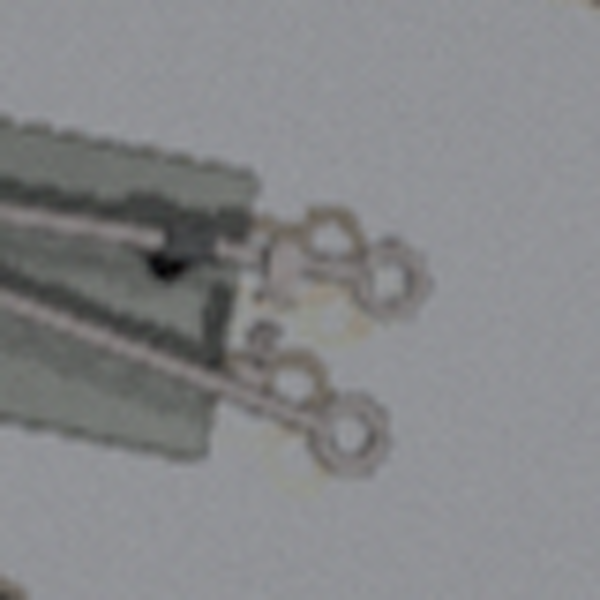

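The rings are about 50 mm apart, so the forceps are fully open. The tube is still in the stand at x 81, y 4. I centre over it and descend.

Call:
{"name": "play_rows", "arguments": {"increments": [[7, -3, 0, 0, -0.01, 0], [7, -3, 0, 0, -0.01, 0], [7, -2, 0, 0, -0.005, 0], [5, 0, 0, 0, 0, 0], [0, 0, 0, 0, 0, 0]]}}

```text
time: 18.68
eef_pos: [0.5497, 0.0391, 0.1459]
orientation: [-3.135, -0.005, 2.908]
contact_force: [0.3, 0.4, -0.1]
width: 0.0641
```

```bash
python3 -c "
from h import *
st()"
```

```text
t 18.68 stand x 81.8 y 5.2 z 145.9 F stand x 0.5 y -0.1 z -0.1 rpy [-3.135 -0.005  2.908] w 64.1
```

Call:
{"name": "play_rows", "arguments": {"increments": [[0, 0, 20, 0, 0, 0], [0, 0, 20, 0, 0, 0], [0, 0, 20, 0, 0, 0], [0, 0, 18, 0, 0, 0], [0, 0, 8, 0, 0, 0]]}}

```text
time: 19.1
eef_pos: [0.5539, 0.039, 0.0609]
orientation: [-3.137, 0.005, 2.909]
contact_force: [-1.0, -0.3, -0.1]
width: 0.064
```

Call:
{"name": "play_rows", "arguments": {"increments": [[0, 0, 0, 0, 0, 0], [0, 0, 0, 0, 0, 0], [0, 0, 0, 0, 0, 0], [0, 0, 0, 0, 0, 0], [0, 0, 0, 0, 0, 0]]}}

```text
time: 19.52
eef_pos: [0.5552, 0.0391, 0.0616]
orientation: [-3.137, 0.006, 2.909]
contact_force: [-0.7, -0.3, -0.2]
width: 0.0639
```

```bash
python3 -c "
from h import *
st()"
```

```text
t 19.52 stand x 83.0 y -0.2 z 61.6 F stand x -0.4 y 0.6 z -0.2 rpy [-3.137  0.006  2.909] w 63.9
```

Call:
{"name": "play_rows", "arguments": {"increments": [[2, -1, 2, 0, 0, 0], [2, -1, 2, 0, 0, 0], [0, 0, 0, 0, 0, 0], [0, 0, 0, 0, 0, 0], [0, 0, 0, 0, 0, 0]]}}

```text
time: 19.93
eef_pos: [0.5515, 0.0378, 0.0595]
orientation: [-3.138, 0.01, 2.909]
contact_force: [0.2, -0.9, -0.4]
width: 0.0641
```

Call:
{"name": "play_rows", "arguments": {"increments": [[0, 0, 0, 0, 0, 0], [0, 0, 0, 0, 0, 0], [0, 0, 0, 0, 0, 0], [0, 0, 0, 0, 0, 0], [0, 0, 0, 0, 0, 0]], "jaw": 0, "squeeze": 25}}

```text
time: 20.35
eef_pos: [0.5514, 0.037, 0.0598]
orientation: [-3.136, 0.01, 2.909]
contact_force: [-0.6, -0.1, -0.1]
width: 0.0212
```

Call:
{"name": "play_rows", "arguments": {"increments": [[0, 0, 0, 0, 0, 0], [0, 0, 0, 0, 0, 0], [0, 0, 0, 0, 0, 0], [0, 0, 0, 0, 0, 0], [0, 0, 0, 0, 0, 0]]}}

```text
time: 20.77
eef_pos: [0.5515, 0.0369, 0.0598]
orientation: [-3.137, 0.01, 2.909]
contact_force: [-1.1, -1.7, 0.5]
width: 0.0211
```

```bash
python3 -c "
from h import *
st()"
```

```text
t 20.77 stand x 80.0 y 3.0 z 59.8 F stand x -1.9 y 0.7 z 0.5 rpy [-3.137  0.01   2.909] w 21.1
```

Call:
{"name": "play_rows", "arguments": {"increments": [[0, 0, -5, 0, 0, 0], [0, 0, -10, 0, 0, 0], [0, 0, -20, 0, 0, 0], [0, 0, -25, 0, 0, 0], [0, 0, -25, 0, 0, 0]]}}

```text
time: 21.18
eef_pos: [0.5485, 0.0382, 0.1442]
orientation: [-3.136, 0.0, 2.909]
contact_force: [0.0, -0.3, -0.4]
width: 0.0214
```

```bash
python3 -c "
from h import *
st()"
```

```text
t 21.18 stand x 80.6 y 6.2 z 144.2 F stand x -0.3 y -0.1 z -0.4 rpy [-3.136  0.     2.909] w 21.4
```

Call:
{"name": "play_rows", "arguments": {"increments": [[6, 25, 0, 0, 0.002, 0], [6, 25, 0, 0, 0.002, 0], [6, 25, 0, 0, 0.002, 0], [6, 25, 0, 0, 0.002, 0], [6, 25, 0, 0, 0.002, 0]]}}

```text
time: 21.6
eef_pos: [0.5524, 0.1672, 0.1561]
orientation: [-3.14, 0.005, 2.9]
contact_force: [1.0, 0.7, -1.5]
width: 0.0211
```

Call:
{"name": "play_rows", "arguments": {"increments": [[6, 25, 0, 0, 0, 0], [6, 25, 0, 0, 0, 0], [6, 25, 0, 0, 0, 0], [6, 25, 0, 0, 0, 0], [6, 25, 0, 0, 0, 0]]}}

```text
time: 22.02
eef_pos: [0.5516, 0.3031, 0.161]
orientation: [3.141, 0.007, 2.9]
contact_force: [0.1, -0.2, -0.8]
width: 0.0214
```

Call:
{"name": "play_rows", "arguments": {"increments": [[0, 0, 0, 0, 0, 0], [0, 0, 0, 0, 0, 0], [0, 0, 0, 0, 0, 0], [0, 0, 0, 0, 0, 0], [0, 0, 0, 0, 0, 0]]}}

```text
time: 22.43
eef_pos: [0.5498, 0.3078, 0.1635]
orientation: [3.139, 0.006, 2.906]
contact_force: [-0.7, 0.0, -0.7]
width: 0.021
```

```bash
python3 -c "
from h import *
st();print(manip.get_state()['eef_pos'])
look('s15','side',('tube','tray','free_ring','crystal_tray'));look('t15','top',('tube','tray','free_ring','crystal_tray'))"
```

```text
t 22.43 stand x 343.5 y 65.9 z 163.5 F stand x -0.1 y 0.7 z -0.7 rpy [3.139 0.006 2.906] w 21.0
[0.5497588  0.30783074 0.16345692]
tube [([0.6402, -0.2821, 0.0168], 0.86), ([0.5511, 0.3087, 0.1794], 0.59), ([0.371, -0.055, 0.0191], 0.57)]
tray [([0.5631, 0.3027, 0.0016], 0.7)]
free_ring [([0.4675, -0.1923, 0.0778], 0.51)]
crystal_tray [([0.6467, 0.3767, 0.0045], 0.39), ([0.5008, -0.1605, 0.0818], 0.25)]
tube [([0.6369, -0.2793, 0.0163], 0.73), ([0.5496, 0.3071, 0.1811], 0.72), ([0.5474, 0.0394, 0.0665], 0.66)]
tray [([0.563, 0.3056, 0.0045], 0.92), ([0.5365, -0.0453, 0.0735], 0.47)]
free_ring [([0.4631, -0.1892, 0.0757], 0.8), ([0.7387, -0.223, -0.0019], 0.75), ([0.5606, 0.3075, 0.0014], 0.47)]
crystal_tray [([0.6406, 0.3747, 0.0054], 0.54)]
```

Call:
{"name": "play_rows", "arguments": {"increments": [[0, 0, 30, 0, 0, 0], [0, 0, 30, 0, 0, 0], [0, 0, 30, 0, 0, 0], [0, 0, 28, 0, 0, 0], [0, 0, 15, 0, 0, 0]]}}

```text
time: 23.35
eef_pos: [0.5556, 0.311, 0.0321]
orientation: [3.13, 0.019, 2.907]
contact_force: [-0.9, 0.1, -1.3]
width: 0.0212
```

Call:
{"name": "play_rows", "arguments": {"increments": [[0, 0, 4, 0, 0, 0], [0, 0, 3, 0, 0, 0], [0, 0, 2, 0, 0, 0], [0, 0, 2, 0, 0, 0], [0, 0, 0, 0, 0, 0]]}}

```text
time: 23.77
eef_pos: [0.5548, 0.3108, 0.0183]
orientation: [3.132, 0.015, 2.907]
contact_force: [0.2, -1.0, -0.6]
width: 0.0208
```

```bash
python3 -c "
from h import *
st();print(manip.get_state()['eef_pos'])"
```

```text
t 23.77 stand x 347.6 y 61.6 z 18.3 F stand x -0.9 y -0.4 z -0.6 rpy [3.132 0.015 2.907] w 20.8
[0.55482946 0.31080945 0.01834451]
```

Call:
{"name": "play_rows", "arguments": {"increments": [[0, 0, 3, 0.004, 0.006, 0], [0, 0, 3, 0.004, 0.006, 0], [0, 0, 2, 0, 0, 0], [0, 0, 2, 0, 0, 0], [0, 0, 1, 0, 0, 0]]}}

```text
time: 24.18
eef_pos: [0.5574, 0.3119, 0.0104]
orientation: [3.137, 0.008, 2.908]
contact_force: [0.3, 0.6, -1.1]
width: 0.0214
```

Call:
{"name": "play_rows", "arguments": {"increments": [[0, 0, 1.2, 0, 0, 0], [0, 0, 1, 0, 0, 0], [0, 0, 1, 0, 0, 0], [0, 0, 0.5, 0, 0, 0], [0, 0, 0, 0, 0, 0]]}}

```text
time: 24.6
eef_pos: [0.5572, 0.3118, 0.006]
orientation: [3.137, 0.008, 2.908]
contact_force: [-0.2, -0.2, -0.5]
width: 0.0213
```

```bash
python3 -c "
from h import *
st();print(manip.get_state()['eef_pos'])"
```

```text
t 24.60 stand x 349.1 y 59.6 z 6.0 F stand x -0.2 y 0.1 z -0.5 rpy [3.137 0.008 2.908] w 21.3
[0.55719542 0.31182257 0.00603923]
```

Call:
{"name": "play_rows", "arguments": {"increments": [[0, 0, 1, 0, 0, 0], [0, 0, 1, 0, 0, 0], [0, 0, 1, 0, 0, 0], [0, 0, 0.7, 0, 0, 0], [0, 0, 0.7, 0, 0, 0]]}}

```text
time: 25.02
eef_pos: [0.5573, 0.3119, 0.0043]
orientation: [3.137, 0.008, 2.908]
contact_force: [-1.3, -1.4, 5.7]
width: 0.021
```

```bash
python3 -c "
from h import *
st();print(manip.get_state()['eef_pos'])"
```

```text
t 25.02 stand x 349.2 y 59.4 z 4.3 F stand x -1.6 y 1.0 z 5.7 rpy [3.137 0.008 2.908] w 21.0
[0.5573257  0.31186396 0.0042823 ]
```

Call:
{"name": "play_rows", "arguments": {"increments": [[0, 0, 0, 0, 0, 0], [0, 0, 0, 0, 0, 0], [0, 0, 0, 0, 0, 0], [0, 0, 0, 0, 0, 0], [0, 0, 0, 0, 0, 0]], "jaw": 0.32}}

```text
time: 25.43
eef_pos: [0.5578, 0.3121, 0.0039]
orientation: [3.136, 0.009, 2.908]
contact_force: [-0.1, -0.3, 1.9]
width: 0.0275
```

Call:
{"name": "play_rows", "arguments": {"increments": [[0, 0, 0, 0, 0, 0], [0, 0, 0, 0, 0, 0], [0, 0, 0, 0, 0, 0], [0, 0, 0, 0, 0, 0], [0, 0, 0, 0, 0, 0]], "jaw": 0.55}}

```text
time: 25.85
eef_pos: [0.5577, 0.312, 0.0034]
orientation: [3.136, 0.009, 2.908]
contact_force: [0.5, -0.5, -1.0]
width: 0.0469
```

Call:
{"name": "play_rows", "arguments": {"increments": [[0, 0, -5, 0, 0, 0], [0, 0, -15, 0, 0, 0], [0, 0, -25, 0, 0, 0], [0, 0, -30, 0, 0, 0], [0, 0, -30, 0, 0, 0]]}}

```text
time: 26.27
eef_pos: [0.5522, 0.3097, 0.1047]
orientation: [-3.137, -0.005, 2.908]
contact_force: [0.4, 0.3, -0.3]
width: 0.0468
```

Call:
{"name": "play_rows", "arguments": {"increments": [[0, 20, -20, 0, 0, 0], [0, 20, -20, 0, 0, 0], [0, 20, 0, 0, 0, 0], [0, 20, 0, 0, 0, 0], [0, 0, 0, 0, 0, 0]]}}

```text
time: 26.68
eef_pos: [0.5749, 0.3909, 0.1598]
orientation: [3.135, 0.008, 2.905]
contact_force: [-0.4, 0.0, -0.1]
width: 0.0466
```

```bash
python3 -c "
from h import *
st()
M,a,_=look('s16','side',('tube','tray','free_ring','crystal_tray'));M,b,_=look('t16','top',('tube','tray','free_ring','fixed_ring'))
f=lambda x:cv2.resize(x,(400,400),interpolation=cv2.INTER_CUBIC)
cv2.imwrite('pics/c16.png',np.hstack([f(a[130:300,180:350]),f(b[140:260,105:225])]))"
```

```text
t 26.68 stand x 430.1 y 60.2 z 159.8 F stand x -0.1 y 0.4 z -0.1 rpy [3.135 0.008 2.905] w 46.6
tube [([0.3699, -0.0528, 0.0194], 0.74), ([0.5576, 0.3103, 0.0159], 0.68), ([0.6394, -0.2832, 0.0149], 0.67)]
tray [([0.5619, 0.3059, -0.0012], 0.9), ([0.6428, 0.3778, 0.0022], 0.17)]
free_ring [([0.5329, -0.0452, 0.0772], 0.59), ([0.4675, -0.1923, 0.0781], 0.58), ([0.5599, 0.3048, -0.0009], 0.56)]
crystal_tray []
tube [([0.3694, -0.0515, 0.0211], 0.72), ([0.635, -0.279, 0.0159], 0.65), ([0.5533, 0.3136, 0.016], 0.62)]
tray [([0.5581, 0.3065, 0.0071], 0.6)]
free_ring [([0.4627, -0.1865, 0.0736], 0.53), ([0.4906, -0.1645, 0.0817], 0.38)]
fixed_ring [([0.5104, -0.2033, 0.074], 0.9)]
```

View pics/c16.png

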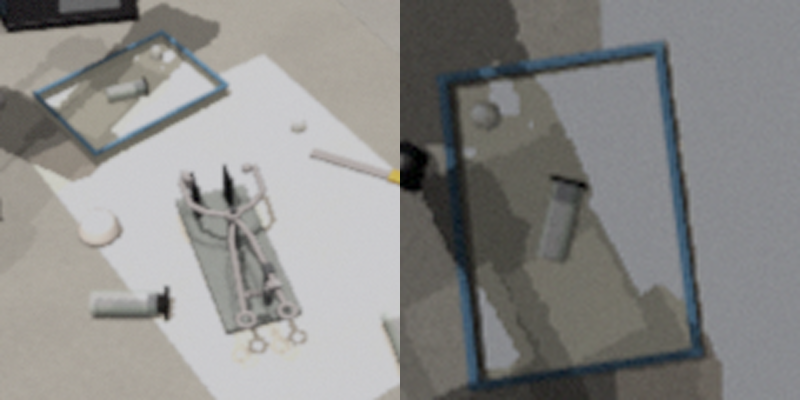

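The tube lies flat near the middle of the tray with its stopper in, and the forceps are open. Nothing touches the robot, so I'm handing in.

```bash
python3 -c "
from h import *
st();print(manip.sign_off())"
```

```text
t 27.18 stand x 426.2 y 59.8 z 158.2 F stand x 0.5 y 0.0 z 0.3 rpy [3.139 0.006 2.902] w 47.4
the job is handed in; nothing more can be done
None
```

The tube is sealed and lying in the enamel tray, the forceps are open, and I handed the job in at 27.2 s of robot time. The hand-in reports no verdict.

- **Closing:** I pushed the free handle shut with about 7 to 8 N, then backed off. A wrist picture showed the forceps holding by themselves with the free ring at y ≈ 14 mm (second tooth). The stopper head looked flat on the glass, but I judged that by eye only.
- **Release:** The first press, at 8 to 11 N, did not free the teeth. Pressing with 15 to 17 N and carrying the ring outwards did. The jaws sprang open with the tube still in the stand.
- **Placing:** I gripped the tube at 25 N, lifted it out and set it down until it touched. The tray networks put its middle within about 10 mm of the tray's centre and its axis at a height of about 16 mm. The last picture shows it lying flat with the stopper in.

**Disagreements:** The networks' positions for the free ring scattered. One side-view report right after locking put the rings only 21 mm apart, and one after opening gave y = 28 mm. The pictures, back-projected for the locked state and scaled for the open one, gave about 28 mm apart when locked and about 50 mm when open, so I went by those.

The tray crystal and the other things in the last picture looked undisturbed; I did not measure them.

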